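# Transfer a row of sample containers to the other rack in reverse order

## Robot

A 6-joint arm with a two-finger parallel gripper is mounted at the origin on a cart in front of the work surface, level with it; the furniture and walls round the work are solid. World frame = base frame: x ahead of the robot, y to its left, z up, the work surface at z = 0. Lengths are in m, angles in rad, forces in N, time in s.
With the tool pointing down it reaches from about 0.35 to 0.975 m from the base axis. Payload 4.9 kg.
Tool frame: the origin (TCP) lies at the very end of the fingers, on their centre line; the grasp point (between the pads) lies 19 mm behind it; z points along the fingers, y is the line along which they close (so a half turn about z gives the same grasp; the last joint's range is limited). The gripper opens to 85 mm and grips with 20 to 120 N. Pads are 22 mm wide; open, the fingers measure 114 mm over their backs; the gripper's body (76 mm by 85 mm) begins 54 mm behind the grasp point. The pads swing forward as they close: fully open they stand 13 mm farther back than shut.
Start: joints at [1.024, 0.053, 1.613, -0, 1.476, -0.119], TCP at [0.259, 0.569, 0.211] pointing down, gripper open.
Joint ranges: [-3.01, 3.01], [-1.01, 2.22], [0.06, 2.58], [-1.02, 4.17], [0.09, 2.62], [-3.14, 3.14]. Speed limits (rad/s): [2.57, 2.57, 3.14, 3.14, 3.14, 3.14].

## Interface

Orientations are given as a rotation vector (axis times angle).
In Python, from station import get_obs, optics, ctrl gives the robot as it stands.
- The arm moves only by the shell command python3 -m pendant 'ROWS' [FORCE]. ROWS is JSON, a list of rows, each a list of 3 entries, a list of its own where there are three numbers: the shift along the tool's x, y, z in mm, then the turn, a rotation vector about the tool's x, y, z in rad, then the opening, from 0 (shut) to 1 (fully open). A call has 1 to 12 rows; each row shifts and turns the commanded pose from where the row before left it, along the tool's axes as they then stand; what a row does not reach is not made up. A row lasts 1/12 s, in which the tool goes at most 41.7 mm and 7.16 degrees, less where a joint would pass 70% of its speed; a pose out of reach is approached as far as the arm can. A call is refused whole if a number of a shift passes 41.7 or a number of a turn 0.125, either way. A call with a gripper value outside its range is refused whole. The fingers move at their own pace and stop on an object; FORCE is the grip in N (left out, the last holds). Time passes only in rows, so rows that do not move let the fingers close. It gives the time, the measured TCP pose, the force, the opening and the grip force at its end, in the units of the state.
- get_obs(): the state, without advancing time (a new reading comes with each control period).
- optics.get_image(name): name is "scene" or "top" or "wrist"; returns the picture (400x640x3 uint8, red, green, blue); there is no depth.
- optics.camera_model(name): a dict with "fx", "fy", "cx", "cy" (pixels), "cam_to_world" (4x4, takes a point from camera to world coordinates). Camera axes: x right, y up, looking along -z (the intrinsics and any distortion apply to the point x, -y, -z); pixel columns grow to the right and rows downward; lengths in m; the calibration is good to about 2 mm. A picture is of the moment at which its call begins: read the wrist's pose just before it. camera_model takes no time and is no camera call; for the wrist camera it gives the pose at the moment of the call.
- ctrl.finish_job(): hands the job in; it is judged then, once.
The state is a dict: "t": time; "q": joint angles; "dq": joint speeds; "effort": joint torques, N m; "tool_pos": TCP position; "tool_rot": TCP orientation; "contact_force": force on the tool from outside, world axes, zero at the start; "wrist_torque": the same for the moment, N m; "opening": finger opening in m; "grip_force": force on a finger pad.
Only numpy, scipy, OpenCV 4.12 (cv2) and the standard library are available. Lean on these libraries where they do the work, as an engineer would, in place of code of your own. Each camera call takes 0.05 s, during which the arm holds its last target. There are 200 camera calls.

## Task

Move the four containers from the full rack to the empty rack in reverse order, one container to a well: seen from the robot, the one at the left end of the old row goes to the right end of the new row, the second from the left to the second from the right, and so on. Keep each upright on the way, and leave all four standing upright in their wells.

Things in the scene. Friction and masses are not known exactly. Their poses are not given: they have to be found in the camera images.
- white_vial: plain white round vial without a label: body 27 mm across and 69 mm tall, then a narrower cap 20 mm across; 85 mm tall in all, 20 to 45 g. Origin: centre of its underside, z up its axis. It stands upright, loose, in a well of the old rack at the start, up to 4 mm off the well's centre along each axis.
- labelled_vial: white round vial with a printed label: body 27 mm across and 63 mm tall, then a narrower cap 20 mm across; 78 mm tall in all, 20 to 45 g. Origin: centre of its underside, z up its axis. It stands upright, loose, in a well of the old rack at the start, up to 4 mm off the well's centre along each axis.
- amber_bottle: brown round bottle with a black cap: body 30 mm across and 57 mm tall, cap 22 mm across; 70 mm tall in all, 35 to 70 g. Origin: centre of its underside, z up its axis. It stands upright, loose, in a well of the old rack at the start, up to 4 mm off the well's centre along each axis.
- black_pot: black round pot: body 32 mm across and 42 mm tall, lid 34 mm across above it; 51 mm tall in all, 14 to 28 g. Origin: centre of its underside, z up its axis. It stands upright, loose, in a well of the old rack at the start, up to 4 mm off the well's centre along each axis.
- old_rack: the full rack, left or right of the new one: a fixed aluminium channel 70 mm wide (x), 252 mm long (y) plus a 14 mm lug at each end, holding a row of four grey seats at y = +90, +30, -30, -90 mm, their tops 18 mm above the worktop. Turned at most 0.3 rad: +y is its left end seen from the robot. Origin: centre of its underside, on the worktop.
- new_rack: the empty rack: a fixed dark steel block 70 mm wide (x), 252 mm long (y) plus a 14 mm lug at each end, 14 mm high, with four round wells 50 mm wide, 8 mm deep (floor 6 mm above the worktop) at x = 0, y = +90, +30, -30, -90 mm. Turned at most 0.3 rad: +y is its left end seen from the robot. Origin: centre of its underside, on the worktop.
- seat_white_vial: the seat in which the white vial stands at the start: grey square block 58 x 58 x 14 mm, fixed in the old rack, with a round well 46 mm wide, 8 mm deep (floor 10 mm above the worktop). All four look alike; this one shows where in the old row the white vial came from. Origin: centre of its underside, 4 mm above the worktop; axes parallel to the old rack's.
- seat_labelled_vial: the seat in which the labelled vial stands at the start: grey square block 58 x 58 x 14 mm, fixed in the old rack, with a round well 46 mm wide, 8 mm deep (floor 10 mm above the worktop). All four look alike; this one shows where in the old row the labelled vial came from. Origin: centre of its underside, 4 mm above the worktop; axes parallel to the old rack's.
- seat_amber_bottle: the seat in which the amber bottle stands at the start: grey square block 58 x 58 x 14 mm, fixed in the old rack, with a round well 46 mm wide, 8 mm deep (floor 10 mm above the worktop). All four look alike; this one shows where in the old row the amber bottle came from. Origin: centre of its underside, 4 mm above the worktop; axes parallel to the old rack's.
- seat_black_pot: the seat in which the black pot stands at the start: grey square block 58 x 58 x 14 mm, fixed in the old rack, with a round well 46 mm wide, 8 mm deep (floor 10 mm above the worktop). All four look alike; this one shows where in the old row the black pot came from. Origin: centre of its underside, 4 mm above the worktop; axes parallel to the old rack's.

How it is judged:
By the outcome, as a careful person would: the job done as asked, in the order asked, and still so for the second after the job is handed in, with the robot touching nothing.
It also fails if it takes over 104 s, if anything falls off the work surface, if the arm or the gripper's body presses on something with over 40 N, if the wrist force passes 120 N, or if a joint passes its speed limit or range.

## Working session

There is one attempt and no reset: what is moved stays moved. The work goes in short steps, Python scripts to look and compute and a shell command to move; the robot and the scene stay as the last step left them, time stands still between calls to the robot, and variables do not carry over. Pictures are saved under pics/ and viewed, at most 14 in all, crops included, and the job is handed in when it is done.

```bash
ls; mkdir -p pics; python3 - <<'E'
from station import get_obs, optics, ctrl
import cv2
o=get_obs();print({k:o[k] for k in('t','tool_pos','tool_rot','opening')})
for n in("scene","top","wrist"):
    im=optics.get_image(n);cv2.imwrite(f"pics/{n}0.png",im[:,:,::-1])
    m=optics.camera_model(n);print(n,m)
E
```

```text
pics
{'t': 0.0, 'tool_pos': array([0.25895469, 0.56810551, 0.20986275]), 'tool_rot': array([-6.66767185e-01, -3.06933811e+00,  3.04152604e-03]), 'opening': 0.08554615847216367}
scene {'fx': 438.3631397277253, 'fy': 438.3631397277253, 'cx': 313.87102215018876, 'cy': 204.2478617656568, 'cam_to_world': array([[ 0.74634448,  0.39308123, -0.53708199, -0.07893738],
       [-0.66527323,  0.41692322, -0.61934365, -0.72408445],
       [-0.01953041,  0.81954998,  0.57267477,  0.69418837],
       [ 0.        ,  0.        ,  0.        ,  1.        ]])}
top {'fx': 395.9155396869766, 'fy': 395.9155396869766, 'cx': 323.43564745101014, 'cy': 194.508369767256, 'cam_to_world': array([[ 0.01523351,  0.98621081, -0.16479131,  0.36545252],
       [-0.99962335,  0.01125861, -0.0250281 , -0.01234175],
       [-0.02282766,  0.16511051,  0.98601086,  1.05000117],
       [ 0.        ,  0.        ,  0.        ,  1.        ]])}
wrist {'fx': 288.2262943303526, 'fy': 288.2262943303526, 'cx': 324.27234589307204, 'cy': 203.79111098310145, 'cam_to_world': array([[ 0.41542795, -0.86942736, -0.26742417,  0.19014147],
       [ 0.90962197,  0.3961827 ,  0.12500856,  0.59922646],
       [-0.00273704, -0.29518695,  0.95543559,  0.3723695 ],
       [ 0.        ,  0.        ,  0.        ,  1.        ]])}
```

View pics/top0.png

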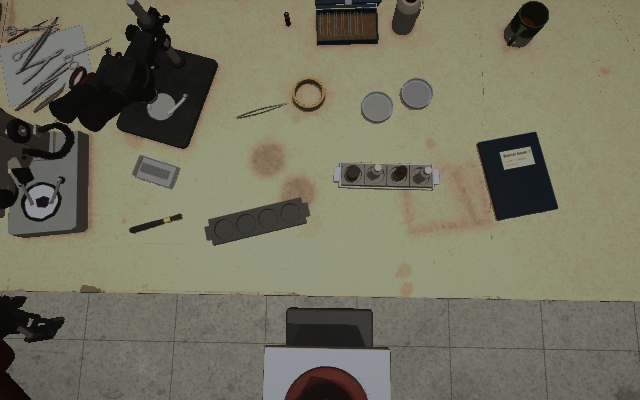

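View pics/scene0.png

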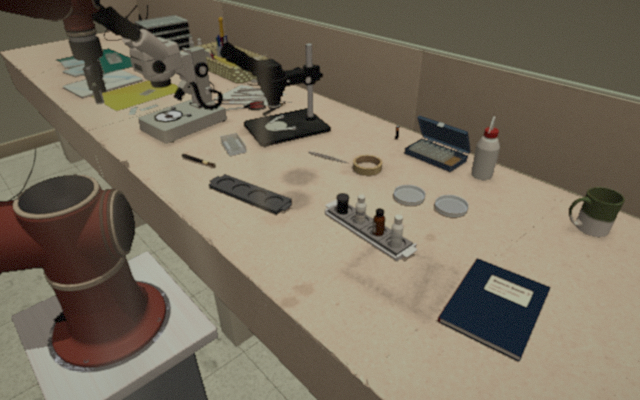

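The top view shows the empty dark rack at about (258,222) and the full rack at (387,176). From left to right it holds the black pot (352,173), a vial (376,172), the amber bottle (400,173) and a vial (423,174). The scene view agrees. I'll measure both racks roughly, then look closer with the wrist camera.

```bash
cat > h.py <<'E'
import numpy as np, cv2
from scipy.spatial.transform import Rotation as R
from station import get_obs, optics, ctrl
def ray(m,u,v):
    d=np.array([(u-m['cx'])/m['fx'],-(v-m['cy'])/m['fy'],-1.]);T=m['cam_to_world']
    return T[:3,3],T[:3,:3]@d
def onz(m,u,v,z):
    p,d=ray(m,u,v);return p+d*(z-p[2])/d[2]
def proj(m,P):
    T=m['cam_to_world'];c=T[:3,:3].T@(np.asarray(P,float)-T[:3,3])
    return np.array([m['cx']+m['fx']*c[0]/-c[2],m['cy']-m['fy']*c[1]/-c[2]])
def snap(n,f=None):
    m=optics.camera_model(n);im=optics.get_image(n)[:,:,::-1].copy()
    if f: cv2.imwrite('pics/'+f,im)
    return m,im
E
python3 - <<'E'
from h import *
im=cv2.imread('pics/top0.png');m=optics.camera_model('top')
hsv=cv2.cvtColor(im,cv2.COLOR_BGR2HSV)
for nm,x0,x1,y0,y1,z,msk in(("new",195,320,185,250,.014,(hsv[...,2]<110)),("old",325,445,150,200,.01,(hsv[...,1]<45)|(hsv[...,2]<100))):
    k=np.zeros(im.shape[:2],np.uint8);k[y0:y1,x0:x1]=msk[y0:y1,x0:x1]*255
    c=max(cv2.findContours(k,0,2)[0],key=cv2.contourArea);b=cv2.boxPoints(cv2.minAreaRect(c))
    P=np.array([onz(m,*q,z) for q in b]);print(nm,b.round(),P.round(3),P.mean(0))
    print(np.linalg.norm(P-np.roll(P,1,0),axis=1))
E
```

```text
new [[201. 220.]
 [305. 195.]
 [312. 222.]
 [208. 247.]] [[0.466 0.335 0.014]
 [0.536 0.062 0.014]
 [0.465 0.043 0.014]
 [0.396 0.314 0.014]] [0.46605854 0.18858123 0.014     ]
[0.07307997 0.28254213 0.07331606 0.27929233]
old [[332. 188.]
 [334. 159.]
 [440. 164.]
 [439. 193.]] [[ 0.556 -0.009  0.01 ]
 [ 0.636 -0.012  0.01 ]
 [ 0.625 -0.297  0.01 ]
 [ 0.546 -0.291  0.01 ]] [ 0.59061725 -0.15220157  0.01      ]
[0.28151393 0.07990035 0.28497372 0.07930141]
```

```bash
cat >> h.py <<'E'
def goto(x,y,z,yaw=None):
    """print turn needed, then shift (mm) in tool axes after that turn; yaw = rack yaw (tool x along rack +y, tool z down)"""
    o=get_obs();Rt=R.from_rotvec(o['tool_rot']);T=Rt
    if yaw is not None:
        c,s=np.cos(yaw),np.sin(yaw)
        T=R.from_matrix(np.array([[-s,c,0],[c,s,0],[0,0,-1.]]).T.T if 0 else np.column_stack([[-s,c,0],[c,s,0],[0,0,-1]]))
        print('turn',(Rt.inv()*T).as_rotvec().round(4))
    print('shift mm',(T.inv().apply(np.array([x,y,z])-o['tool_pos'])*1000).round(1),'t',round(o['t'],2),'pos',o['tool_pos'].round(4),'F',np.round(o['contact_force'],1),'op',round(o['opening'],4),'grip',np.round(o['grip_force'],1))
E
sed -i 's/np.array(\[\[-s,c,0\],\[c,s,0\],\[0,0,-1.\]\]).T.T if 0 else //' h.py
python3 -c "
from h import *
goto(.59,-.15,.22,-.04)"
```

```text
turn [-1.600e-03  8.000e-04  1.183e+00]
shift mm [-704.4  359.5   -9.9] t 0.15 pos [0.259  0.5682 0.2101] F [-0.2 -0.5  0. ] op 0.0853 grip 0.0
```

```bash
python3 -m pendant '[[[0,0,0],[0,0,0.0986],1],[[0,0,0],[0,0,0.0986],1],[[0,0,0],[0,0,0.0986],1],[[0,0,0],[0,0,0.0986],1],[[0,0,0],[0,0,0.0986],1],[[0,0,0],[0,0,0.0986],1],[[0,0,0],[0,0,0.0986],1],[[0,0,0],[0,0,0.0986],1],[[0,0,0],[0,0,0.0986],1],[[0,0,0],[0,0,0.0986],1],[[0,0,0],[0,0,0.0986],1],[[0,0,0],[0,0,0.0986],1]]' && python3 -m pendant '[[[-35,18,-0.5],[0,0,0],1],[[-35,18,-0.5],[0,0,0],1],[[-35,18,-0.5],[0,0,0],1],[[-35,18,-0.5],[0,0,0],1],[[-35,18,-0.5],[0,0,0],1],[[-35,18,-0.5],[0,0,0],1],[[-35,18,-0.5],[0,0,0],1],[[-35,18,-0.5],[0,0,0],1],[[-35,18,-0.5],[0,0,0],1],[[-35,18,-0.5],[0,0,0],1]]' && python3 -m pendant '[[[-35,18,-0.5],[0,0,0],1],[[-35,18,-0.5],[0,0,0],1],[[-35,18,-0.5],[0,0,0],1],[[-35,18,-0.5],[0,0,0],1],[[-35,18,-0.5],[0,0,0],1],[[-35,18,-0.5],[0,0,0],1],[[-35,18,-0.5],[0,0,0],1],[[-35,18,-0.5],[0,0,0],1],[[-35,18,-0.5],[0,0,0],1],[[-35,18,-0.5],[0,0,0],1],[[0,0,0],[0,0,0],1],[[0,0,0],[0,0,0],1]]'; python3 -c "
from h import *
goto(.59,-.15,.22,-.04)
snap('wrist','w1.png')"
```

```text
t: 1.15
tool_pos: [0.2591, 0.5684, 0.2106]
tool_rot: [2.271, 2.171, -0.001]
contact_force: [0.0, -0.8, 0.1]
opening: 0.0851
grip_force: 0.0
t: 1.98
tool_pos: [0.4253, 0.2099, 0.2159]
tool_rot: [2.265, 2.177, 0.0]
contact_force: [1.0, 0.5, -0.3]
opening: 0.0857
grip_force: 0.0
t: 2.98
tool_pos: [0.5909, -0.147, 0.2201]
tool_rot: [-2.268, -2.172, 0.001]
contact_force: [0.3, -1.3, -0.4]
opening: 0.0854
grip_force: 0.0
turn [-0.0017 -0.0007 -0.0031]
shift mm [-3.1 -0.7  0.1] t 2.98 pos [ 0.5909 -0.147   0.2201] F [ 0.3 -1.3 -0.4] op 0.0854 grip 0.0
```

View pics/w1.png

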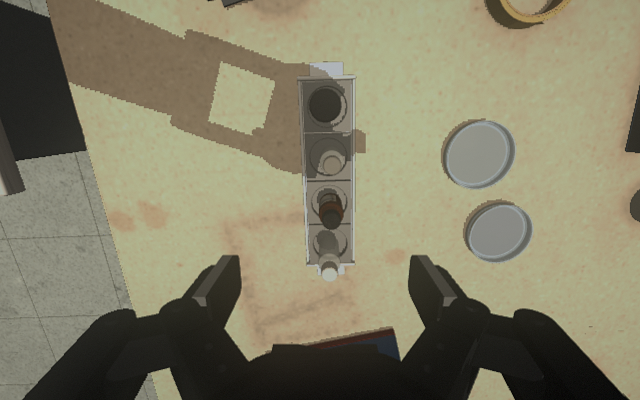

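The wrist view shows the row from top (left end) to bottom: pot (327,103), vial (330,160), amber bottle (331,208), vial (329,265). I'll measure the cap tops from an enlarged crop.

```bash
python3 - <<'E'
from h import *
im=cv2.imread('pics/w1.png');c=im[55:290,280:380]
cv2.imwrite('pics/w1c.png',cv2.resize(np.hstack([c[:125],c[110:235]]),None,fx=4,fy=4,interpolation=cv2.INTER_CUBIC))
E
```

```text
(no output)
```

View pics/w1c.png

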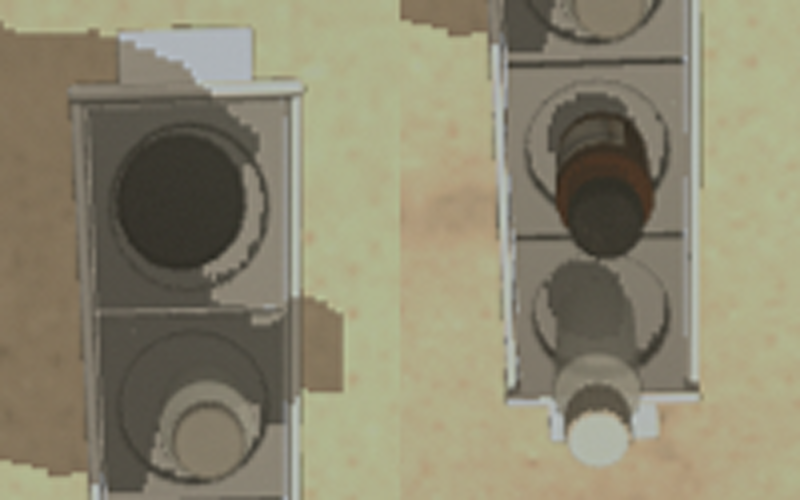

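```bash
python3 - <<'E'
from h import *
m=optics.camera_model('wrist')
for n,u,v,z in(("pot",325.25,105.25,.061),("v2 78",332.25,164.75,.088),("v2 85",332.25,164.75,.095),("amber",331.25,219.25,.08),("v4 78",329.75,274.25,.088),("v4 85",329.75,274.25,.095),("w1",327.25,106.75,.018),("w2",328.6,157,.018),("w3",329.25,202,.018),("w4",330.25,244.25,.018)):print(n,onz(m,u,v,z).round(4))
E
```

```text
pot [ 0.5943 -0.0615  0.061 ]
v2 78 [ 0.5991 -0.1204  0.088 ]
v2 85 [ 0.599  -0.1192  0.095 ]
amber [ 0.596  -0.1829  0.08  ]
v4 78 [ 0.5919 -0.2475  0.088 ]
v4 85 [ 0.5919 -0.2433  0.095 ]
w1 [ 0.5968 -0.0621  0.018 ]
w2 [ 0.5961 -0.1222  0.018 ]
w3 [ 0.5948 -0.1814  0.018 ]
w4 [ 0.5939 -0.2425  0.018 ]
```

Wells come out 60 mm apart as they should, and the container heights are consistent, so v4 is the taller white vial. Pot first.

```bash
python3 -c "
from h import *
goto(.5945,-.0617,.026,-.03)"
```

```text
turn [-0.0015 -0.0009 -0.0115]
shift mm [ 84.    1.4 194.3] t 3.03 pos [ 0.5906 -0.1456  0.2203] F [ 0.1  0.9 -0.1] op 0.0851 grip 0.0
```

```bash
python3 -m pendant '[[[28,0.5,0],[0,0,-0.0115],1],[[28,0.5,20],[0,0,0],1],[[28,0.5,30],[0,0,0],1],[[0,0,35],[0,0,0],1],[[0,0,35],[0,0,0],1],[[0,0,32],[0,0,0],1],[[0,0,22],[0,0,0],1],[[0,0,14],[0,0,0],1],[[0,0,6],[0,0,0],1],[[0,0,0],[0,0,0],1],[[0,0,0],[0,0,0],1]]' && python3 -c "
from h import *
goto(.5945,-.0617,.026,-.03)
snap('wrist','w2.png')"
```

```text
t: 3.95
tool_pos: [0.596, -0.0612, 0.0286]
tool_rot: [2.251, 2.189, 0.002]
contact_force: [0.6, -0.3, 0.9]
opening: 0.0854
grip_force: 0.0
turn [0.002  0.0004 0.0018]
shift mm [-0.6 -1.5  2.6] t 3.95 pos [ 0.596  -0.0612  0.0286] F [ 0.6 -0.3  0.9] op 0.0854 grip 0.0
```

View pics/w2.png

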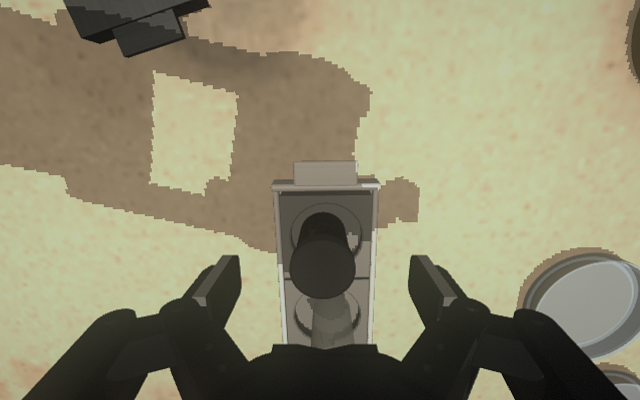

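The pot (lid at 322,270) sits centred between the fingers. Next I close and lift.

```bash
python3 -m pendant '[[[0,-0.7,2],[0,0,0],0.6],[[0,0,0],[0,0,0],0.4],[[0,0,0],[0,0,0],0.3],[[0,0,0],[0,0,0],0.2],[[0,0,0],[0,0,0],0.2],[[0,0,0],[0,0,0],0.2],[[0,0,0],[0,0,0],0.2],[[0,0,0],[0,0,0],0.2],[[0,0,0],[0,0,0],0.2]]' 30 && python3 -m pendant '[[[0,0,-5],[0,0,0],0.2],[[0,0,-15],[0,0,0],0.2],[[0,0,-25],[0,0,0],0.2],[[0,0,-30],[0,0,0],0.2],[[0,0,-30],[0,0,0],0.2],[[0,0,-30],[0,0,0],0.2],[[0,0,-20],[0,0,0],0.2],[[0,0,-10],[0,0,0],0.2]]' && python3 -c "
from h import *
goto(.47,.19,.2,.25)"
```

```text
t: 4.75
tool_pos: [0.5949, -0.0615, 0.0258]
tool_rot: [2.253, 2.189, 0.001]
contact_force: [-0.8, -0.4, 5.5]
opening: 0.0331
grip_force: 29.9
t: 5.42
tool_pos: [0.5957, -0.0616, 0.1937]
tool_rot: [2.25, 2.186, 0.004]
contact_force: [-0.0, -0.3, 0.0]
opening: 0.033
grip_force: 29.9
turn [ 0.0047  0.0016 -0.2787]
shift mm [274.9 -59.6  -6.3] t 5.42 pos [ 0.5957 -0.0616  0.1937] F [-0.  -0.3  0. ] op 0.033 grip 29.9
```

```bash
python3 -m pendant '[[[0,0,0],[0,0,-0.07],0.2],[[0,0,0],[0,0,-0.07],0.2],[[0,0,0],[0,0,-0.07],0.2],[[0,0,0],[0,0,-0.07],0.2],[[34,-7.5,0],[0,0,0],0.2],[[34,-7.5,0],[0,0,0],0.2],[[34,-7.5,0],[0,0,0],0.2],[[34,-7.5,0],[0,0,0],0.2],[[34,-7.5,0],[0,0,0],0.2],[[34,-7.5,0],[0,0,0],0.2],[[34,-7.5,0],[0,0,0],0.2],[[34,-7.5,0],[0,0,0],0.2]]' && python3 -m pendant '[[[0,0,0],[0,0,0],0.2],[[0,0,0],[0,0,0],0.2]]' && python3 -c "
from h import *
goto(.47,.19,.2,.25)
m,im=snap('wrist','w3.png');import pickle;pickle.dump(m,open('m3.pkl','wb'))"
```

```text
t: 6.42
tool_pos: [0.4668, 0.1883, 0.1885]
tool_rot: [-1.925, -2.481, 0.003]
contact_force: [1.1, -0.1, -0.7]
opening: 0.0326
grip_force: 29.9
t: 6.58
tool_pos: [0.4672, 0.1882, 0.1887]
tool_rot: [-1.921, -2.485, 0.003]
contact_force: [0.5, 0.8, -0.1]
opening: 0.0328
grip_force: 29.9
turn [-0.0021  0.0003  0.0047]
shift mm [  1.    3.1 -11.3] t 6.58 pos [0.4672 0.1882 0.1887] F [ 0.5  0.8 -0.1] op 0.0328 grip 29.9
```

View pics/w3.png

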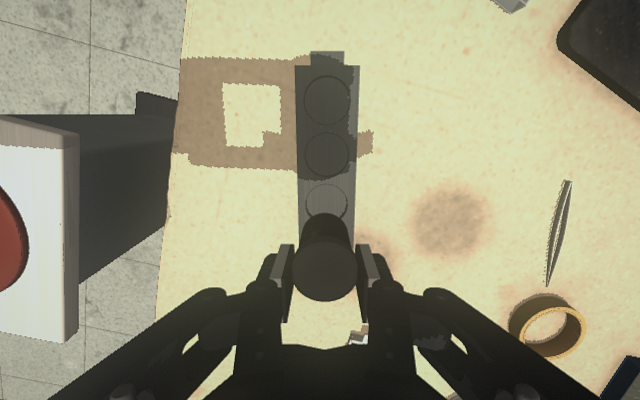

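The wrist view shows the pot upright and the rack's left three wells near (328,101), (327.5,155) and (327,203). I'll measure them against the pitch.

```bash
python3 - <<'E'
from h import *
import pickle;m=pickle.load(open('m3.pkl','rb'))
im=cv2.imread('pics/w3.png')
for u,v in((328,101),(327.5,155),(327,202)):print(onz(m,u,v,.014).round(4))
hsv=cv2.cvtColor(im,cv2.COLOR_BGR2HSV)
# block left/right edges by row on the top plane (dark/unsaturated against table)
for v in(75,95,115,135,155,185,200):
    k=np.where(hsv[v,285:370,1]<70)[0]+285
    if len(k):
        a,b=onz(m,k[0],v,.014),onz(m,k[-1]+1,v,.014);print(v,k[0],k[-1],((a+b)/2).round(4),np.linalg.norm(a-b).round(4))
E
```

```text
[0.4477 0.2752 0.014 ]
[0.4622 0.2178 0.014 ]
[0.4762 0.1624 0.014 ]
75 295 369 [0.4456 0.3019 0.014 ] 0.0806
95 295 369 [0.4508 0.2824 0.014 ] 0.0822
115 296 369 [0.4568 0.2623 0.014 ] 0.0827
135 296 357 [0.4559 0.2396 0.014 ] 0.0706
155 297 369 [0.4689 0.2196 0.014 ] 0.0849
185 285 369 [0.4713 0.1832 0.014 ] 0.102
200 285 369 [0.4761 0.165  0.014 ] 0.1036
```

```bash
python3 -c "
from h import *
goto(.4910,.1017,.0228,.247)"
```

```text
turn [-0.0017  0.0005  0.0058]
shift mm [-88.6   1.4 166.1] t 6.63 pos [0.4679 0.1873 0.1889] F [ 0.1 -0.4 -0.9] op 0.0328 grip 29.9
```

```bash
python3 -m pendant '[[[-30,0.5,0],[0,0,0.004],0.2],[[-30,0.5,10],[0,0,0],0.2],[[-28.6,0.4,25],[0,0,0],0.2],[[0,0,35],[0,0,0],0.2],[[0,0,35],[0,0,0],0.2],[[0,0,30],[0,0,0],0.2],[[0,0,17],[0,0,0],0.2],[[0,0,9],[0,0,0],0.2],[[0,0,0],[0,0,0],0.2],[[0,0,0],[0,0,0],0.2]]' && python3 -c "
from h import *
goto(.4910,.1017,.0228,.247)"
```

```text
t: 7.47
tool_pos: [0.4923, 0.1009, 0.0293]
tool_rot: [1.932, 2.477, -0.0]
contact_force: [-0.8, -0.1, 0.2]
opening: 0.0329
grip_force: 29.9
turn [-0.0001  0.0001 -0.0009]
shift mm [ 1.1 -1.   6.5] t 7.47 pos [0.4923 0.1009 0.0293] F [-0.8 -0.1  0.2] op 0.0329 grip 29.9
```

```bash
python3 -m pendant '[[[0,0,3],[0,0,0],0.2],[[0,0,3],[0,0,0],0.2],[[0,0,0],[0,0,0],0.2]]' && python3 -m pendant '[[[0,0,0],[0,0,0],0.5],[[0,0,0],[0,0,0],0.6],[[0,0,0],[0,0,0],0.7],[[0,0,0],[0,0,0],0.8],[[0,0,-15],[0,0,0],1],[[0,0,-30],[0,0,0],1],[[0,0,-35],[0,0,0],1],[[0,0,-35],[0,0,0],1],[[0,0,-35],[0,0,0],1],[[0,0,-25],[0,0,0],1],[[0,0,-8],[0,0,0],1]]' && python3 -c "
from h import *
goto(.598,-.1205,.2,-.03)
snap('wrist','w4.png')"
```

```text
t: 7.72
tool_pos: [0.4925, 0.1017, 0.0239]
tool_rot: [1.93, 2.478, 0.002]
contact_force: [0.3, 0.6, -0.3]
opening: 0.0328
grip_force: 29.9
t: 8.63
tool_pos: [0.4944, 0.1019, 0.2121]
tool_rot: [1.926, 2.473, 0.009]
contact_force: [0.0, 0.4, 0.1]
opening: 0.0856
grip_force: 0.0
turn [0.0092 0.0005 0.2775]
shift mm [-219.2  110.3   12.1] t 8.63 pos [0.4944 0.1019 0.2121] F [0.  0.4 0.1] op 0.0856 grip 0.0
```

View pics/w4.png

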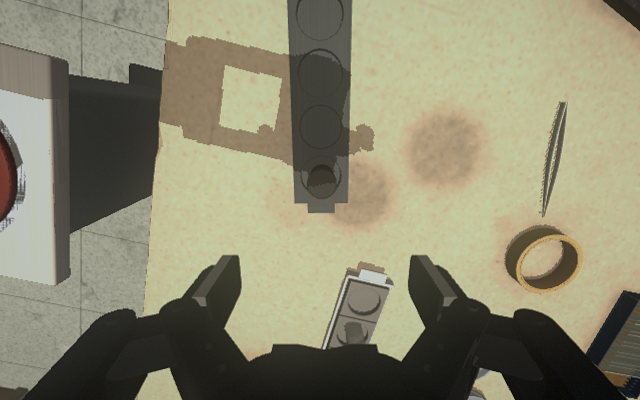

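The pot stands upright in the right-end well (321,180). Next is the labelled vial, second from the left.

```bash
python3 -m pendant '[[[0,0,0],[0,0,0.092],1],[[0,0,0],[0,0,0.092],1],[[0,0,0],[0,0,0.0915],1],[[-31,16,2],[0,0,0],1],[[-31,16,2],[0,0,0],1],[[-31,16,2],[0,0,0],1],[[-31,16,2],[0,0,0],1],[[-31,16,2],[0,0,0],1],[[-32,15,2],[0,0,0],1],[[-32,15,0],[0,0,0],1],[[0,0,0],[0,0,0],1],[[0,0,0],[0,0,0],1]]' && python3 -c "
from h import *
goto(.5985,-.1205,.036,-.03)"
```

```text
t: 9.68
tool_pos: [0.5947, -0.1215, 0.1912]
tool_rot: [-2.253, -2.184, 0.003]
contact_force: [-0.7, 1.1, -0.5]
opening: 0.0855
grip_force: 0.0
turn [-0.0042 -0.0015 -0.0009]
shift mm [  1.1   3.8 155.2] t 9.68 pos [ 0.5947 -0.1215  0.1912] F [-0.7  1.1 -0.5] op 0.0855 grip 0.0
```

```bash
python3 -m pendant '[[[1,3.5,15],[0,0,0],1],[[0,0,30],[0,0,0],1],[[0,0,35],[0,0,0],1],[[0,0,32],[0,0,0],1],[[0,0,23],[0,0,0],1],[[0,0,13],[0,0,0],1],[[0,0,6],[0,0,0],1],[[0,0,0],[0,0,0],1],[[0,0,0],[0,0,0],1]]' && python3 -c "
from h import *
goto(.5985,-.1205,.036,-.03)
snap('wrist','w5.png')"
```

```text
t: 10.43
tool_pos: [0.5998, -0.1191, 0.0411]
tool_rot: [2.251, 2.19, 0.001]
contact_force: [0.0, 0.1, 0.6]
opening: 0.0854
grip_force: 0.0
turn [0.0015 0.0004 0.0025]
shift mm [-1.4 -1.3  5.1] t 10.43 pos [ 0.5998 -0.1191  0.0411] F [0.  0.1 0.6] op 0.0854 grip 0.0
```

View pics/w5.png

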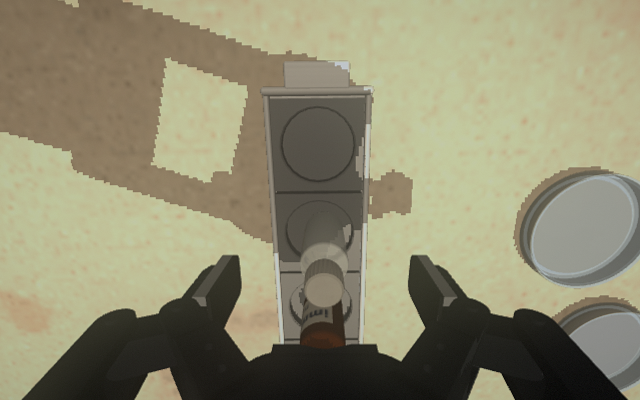

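The vial (cap at 323,285) is centred between the fingers.

```bash
python3 -m pendant '[[[-1,-0.6,4],[0,0,0],0.6],[[0,0,0],[0,0,0],0.4],[[0,0,0],[0,0,0],0.2],[[0,0,0],[0,0,0],0.1],[[0,0,0],[0,0,0],0.1],[[0,0,0],[0,0,0],0.1],[[0,0,0],[0,0,0],0.1],[[0,0,0],[0,0,0],0.1],[[0,0,0],[0,0,0],0.1]]' 30 && python3 -m pendant '[[[0,0,-5],[0,0,0],0.1],[[0,0,-15],[0,0,0],0.1],[[0,0,-25],[0,0,0],0.1],[[0,0,-32],[0,0,0],0.1],[[0,0,-32],[0,0,0],0.1],[[0,0,-32],[0,0,0],0.1],[[0,0,-25],[0,0,0],0.1],[[0,0,-10],[0,0,0],0.1],[[0,0,0],[0,0,0],0.1]]' && python3 -c "
from h import *
goto(.4763,.1599,.2,.247)"
```

```text
t: 11.23
tool_pos: [0.5989, -0.1206, 0.0367]
tool_rot: [2.252, 2.189, 0.001]
contact_force: [-0.2, -1.2, 2.6]
opening: 0.026
grip_force: 29.6
t: 11.98
tool_pos: [0.6, -0.1209, 0.2156]
tool_rot: [2.249, 2.186, 0.004]
contact_force: [0.5, 0.4, -0.1]
opening: 0.0255
grip_force: 29.6
turn [ 0.0054  0.0024 -0.2751]
shift mm [302.5 -51.3  15.6] t 11.98 pos [ 0.6    -0.1209  0.2156] F [ 0.5  0.4 -0.1] op 0.0255 grip 29.6
```

```bash
python3 -m pendant '[[[0,0,0],[0,0,-0.092],0.1],[[0,0,0],[0,0,-0.092],0.1],[[0,0,0],[0,0,-0.091],0.1],[[33.6,-5.7,2],[0,0,0],0.1],[[33.6,-5.7,2],[0,0,0],0.1],[[33.6,-5.7,2],[0,0,0],0.1],[[33.6,-5.7,2],[0,0,0],0.1],[[33.6,-5.7,2],[0,0,0],0.1],[[33.6,-5.7,2],[0,0,0],0.1],[[33.6,-5.7,2],[0,0,0],0.1],[[33.6,-5.7,2],[0,0,0],0.1],[[33.6,-5.7,0],[0,0,0],0.1]]' && python3 -m pendant '[[[0,0,0],[0,0,0],0.1],[[0,0,0],[0,0,0],0.1]]' && python3 -c "
from h import *
goto(.4763,.1599,.0335,.247)"
```

```text
t: 12.98
tool_pos: [0.4721, 0.1613, 0.1923]
tool_rot: [-1.929, -2.475, 0.006]
contact_force: [-0.1, -0.1, -0.8]
opening: 0.0261
grip_force: 29.6
t: 13.15
tool_pos: [0.4729, 0.1612, 0.1933]
tool_rot: [-1.925, -2.479, 0.005]
contact_force: [-0.1, 0.0, 0.1]
opening: 0.026
grip_force: 29.6
turn [-0.0043  0.0001  0.0031]
shift mm [ -2.1   3.  159.8] t 13.15 pos [0.4729 0.1612 0.1933] F [-0.1  0.   0.1] op 0.026 grip 29.6
```

```bash
python3 -m pendant '[[[-2,2.5,15],[0,0,0],0.1],[[0,0,30],[0,0,0],0.1],[[0,0,35],[0,0,0],0.1],[[0,0,30],[0,0,0],0.1],[[0,0,23],[0,0,0],0.1],[[0,0,13],[0,0,0],0.1],[[0,0,6],[0,0,0],0.1],[[0,0,0],[0,0,0],0.1],[[0,0,0],[0,0,0],0.1]]' && python3 -c "
from h import *
goto(.4763,.1599,.0335,.247)"
```

```text
t: 13.9
tool_pos: [0.478, 0.1582, 0.0439]
tool_rot: [-1.932, -2.477, 0.001]
contact_force: [-0.6, 0.5, 0.6]
opening: 0.0256
grip_force: 29.6
turn [-0.0006  0.0001 -0.0013]
shift mm [ 2.  -1.2 10.4] t 13.9 pos [0.478  0.1582 0.0439] F [-0.6  0.5  0.6] op 0.0256 grip 29.6
```

```bash
python3 -m pendant '[[[1.5,-1,5],[0,0,0],0.1],[[0,0,3],[0,0,0],0.1],[[0,0,2],[0,0,0],0.1],[[0,0,0],[0,0,0],0.1]]' && python3 -m pendant '[[[0,0,0],[0,0,0],0.4],[[0,0,0],[0,0,0],0.6],[[0,0,0],[0,0,0],0.7],[[0,0,0],[0,0,0],0.8],[[0,0,-15],[0,0,0],1],[[0,0,-30],[0,0,0],1],[[0,0,-35],[0,0,0],1],[[0,0,-35],[0,0,0],1],[[0,0,-35],[0,0,0],1],[[0,0,-20],[0,0,0],1],[[0,0,-5],[0,0,0],1]]' && python3 -c "
from h import *
goto(.596,-.1825,.2,-.03)
snap('wrist','w6.png')"
```

```text
t: 14.23
tool_pos: [0.4764, 0.1602, 0.0341]
tool_rot: [1.931, 2.478, 0.0]
contact_force: [-0.1, -0.0, -0.1]
opening: 0.0257
grip_force: 29.6
t: 15.15
tool_pos: [0.479, 0.1607, 0.2149]
tool_rot: [1.927, 2.473, 0.011]
contact_force: [0.1, -0.1, -0.1]
opening: 0.0853
grip_force: 0.0
turn [ 0.0093 -0.0006  0.2769]
shift mm [-339.5  127.2   14.9] t 15.15 pos [0.479  0.1607 0.2149] F [ 0.1 -0.1 -0.1] op 0.0853 grip 0.0
```

View pics/w6.png

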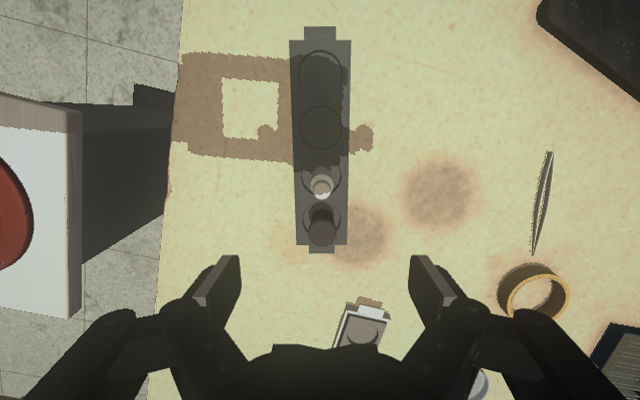

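The vial (321,183) and the pot (321,228) both stand upright in their wells. Amber bottle next.

```bash
python3 -m pendant '[[[0,0,0],[0,0,0.092],1],[[0,0,0],[0,0,0.092],1],[[0,0,0],[0,0,0.0915],1],[[-38,14,1],[0,0,0],1],[[-38,14,1],[0,0,0],1],[[-38,14,1],[0,0,0],1],[[-38,14,1],[0,0,0],1],[[-38,14,1],[0,0,0],1],[[-38,14,1],[0,0,0],1],[[-38,14,1],[0,0,0],1],[[-38,14,1],[0,0,0],1],[[-36,14,0],[0,0,0],1]]' && python3 -m pendant '[[[0,0,0],[0,0,0],1],[[0,0,0],[0,0,0],1]]' && python3 -c "
from h import *
goto(.596,-.1825,.035,-.03)"
```

```text
t: 16.2
tool_pos: [0.5916, -0.1851, 0.1977]
tool_rot: [-2.251, -2.186, 0.003]
contact_force: [0.7, 0.5, -0.3]
opening: 0.085
grip_force: 0.0
t: 16.37
tool_pos: [0.5916, -0.1847, 0.1977]
tool_rot: [-2.253, -2.183, 0.003]
contact_force: [0.0, 1.5, -0.3]
opening: 0.0852
grip_force: 0.0
turn [-0.0046 -0.0021 -0.0018]
shift mm [  2.3   4.4 162.7] t 16.37 pos [ 0.5916 -0.1847  0.1977] F [ 0.   1.5 -0.3] op 0.0852 grip 0.0
```

```bash
python3 -m pendant '[[[2,4,15],[0,0,0],1],[[0,0,30],[0,0,0],1],[[0,0,35],[0,0,0],1],[[0,0,35],[0,0,0],1],[[0,0,27],[0,0,0],1],[[0,0,13],[0,0,0],1],[[0,0,6],[0,0,0],1],[[0,0,0],[0,0,0],1],[[0,0,0],[0,0,0],1]]' && python3 -c "
from h import *
goto(.596,-.1825,.035,-.03)
snap('wrist','w7.png')"
```

```text
t: 17.12
tool_pos: [0.5976, -0.1812, 0.0413]
tool_rot: [2.251, 2.189, 0.001]
contact_force: [-0.5, -0.7, 0.5]
opening: 0.0856
grip_force: 0.0
turn [0.0019 0.0007 0.0021]
shift mm [-1.4 -1.6  6.3] t 17.12 pos [ 0.5976 -0.1812  0.0413] F [-0.5 -0.7  0.5] op 0.0856 grip 0.0
```

View pics/w7.png

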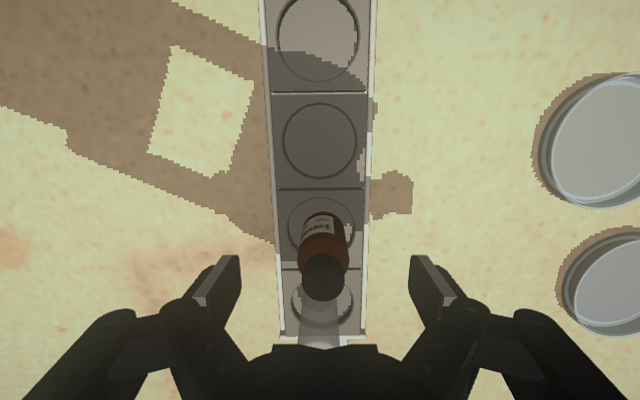

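The amber bottle (cap at 322,278) is centred between the fingers. Grasp it and lift.

```bash
python3 -m pendant '[[[-1,-0.8,5],[0,0,0],0.6],[[0,0,0],[0,0,0],0.4],[[0,0,0],[0,0,0],0.2],[[0,0,0],[0,0,0],0.1],[[0,0,0],[0,0,0],0.1],[[0,0,0],[0,0,0],0.1],[[0,0,0],[0,0,0],0.1],[[0,0,0],[0,0,0],0.1],[[0,0,0],[0,0,0],0.1]]' 35 && python3 -m pendant '[[[0,0,-5],[0,0,0],0.1],[[0,0,-15],[0,0,0],0.1],[[0,0,-25],[0,0,0],0.1],[[0,0,-32],[0,0,0],0.1],[[0,0,-32],[0,0,0],0.1],[[0,0,-32],[0,0,0],0.1],[[0,0,-25],[0,0,0],0.1],[[0,0,-10],[0,0,0],0.1],[[0,0,0],[0,0,0],0.1]]' && python3 -c "
from h import *
goto(.4617,.2181,.2,.247)"
```

```text
t: 17.92
tool_pos: [0.5963, -0.1826, 0.0358]
tool_rot: [2.252, 2.189, 0.001]
contact_force: [0.3, -0.5, 3.5]
opening: 0.0281
grip_force: 34.6
t: 18.67
tool_pos: [0.5973, -0.183, 0.2145]
tool_rot: [2.249, 2.186, 0.003]
contact_force: [0.2, -0.5, -0.8]
opening: 0.0279
grip_force: 34.6
turn [ 0.0049  0.0028 -0.2757]
shift mm [422.1 -33.4  14.5] t 18.67 pos [ 0.5973 -0.183   0.2145] F [ 0.2 -0.5 -0.8] op 0.0279 grip 34.6
```

```bash
python3 -m pendant '[[[0,0,0],[0,0,-0.092],0.1],[[0,0,0],[0,0,-0.092],0.1],[[0,0,0],[0,0,-0.091],0.1],[[38,-2.8,1.5],[0,0,0],0.1],[[38,-2.8,1.5],[0,0,0],0.1],[[38,-2.8,1.5],[0,0,0],0.1],[[38,-2.8,1.5],[0,0,0],0.1],[[38,-2.8,1.5],[0,0,0],0.1],[[38,-2.8,1.5],[0,0,0],0.1],[[38,-2.8,1.5],[0,0,0],0.1],[[38,-2.8,1.5],[0,0,0],0.1],[[38,-2.8,1.5],[0,0,0],0.1]]' && python3 -m pendant '[[[38,-2.8,1.5],[0,0,0],0.1],[[38,-2.8,0],[0,0,0],0.1],[[0,0,0],[0,0,0],0.1],[[0,0,0],[0,0,0],0.1]]' && python3 -c "
from h import *
goto(.4617,.2181,.0328,.247)"
```

```text
t: 19.67
tool_pos: [0.4855, 0.1445, 0.1942]
tool_rot: [-1.93, -2.475, 0.005]
contact_force: [1.1, 0.8, -1.1]
opening: 0.0285
grip_force: 34.6
t: 20.0
tool_pos: [0.4619, 0.2166, 0.1931]
tool_rot: [-1.925, -2.479, 0.006]
contact_force: [0.7, 0.5, -1.2]
opening: 0.0283
grip_force: 34.6
turn [-0.0048  0.0005  0.0033]
shift mm [  1.5   0.2 160.3] t 20.0 pos [0.4619 0.2166 0.1931] F [ 0.7  0.5 -1.2] op 0.0283 grip 34.6
```

```bash
python3 -m pendant '[[[1.5,-1,15],[0,0,0],0.1],[[0,0,30],[0,0,0],0.1],[[0,0,35],[0,0,0],0.1],[[0,0,32],[0,0,0],0.1],[[0,0,25],[0,0,0],0.1],[[0,0,12],[0,0,0],0.1],[[0,0,6],[0,0,0],0.1],[[0,0,0],[0,0,0],0.1],[[0,0,0],[0,0,0],0.1]]' && python3 -c "
from h import *
goto(.4617,.2181,.0328,.247)"
```

```text
t: 20.75
tool_pos: [0.4637, 0.2165, 0.042]
tool_rot: [1.932, 2.476, 0.002]
contact_force: [0.7, -0.5, 0.0]
opening: 0.0282
grip_force: 34.6
turn [ 0.0013  0.     -0.0014]
shift mm [ 2.1 -1.5  9.2] t 20.75 pos [0.4637 0.2165 0.042 ] F [ 0.7 -0.5  0. ] op 0.0282 grip 34.6
```

```bash
python3 -m pendant '[[[1.5,-1.2,5],[0,0,0],0.1],[[0,0,2],[0,0,0],0.1],[[0,0,2],[0,0,0],0.1],[[0,0,0],[0,0,0],0.1]]' && python3 -m pendant '[[[0,0,0],[0,0,0],0.4],[[0,0,0],[0,0,0],0.6],[[0,0,0],[0,0,0],0.7],[[0,0,0],[0,0,0],0.8],[[0,0,-15],[0,0,0],1],[[0,0,-30],[0,0,0],1],[[0,0,-35],[0,0,0],1],[[0,0,-35],[0,0,0],1],[[0,0,-35],[0,0,0],1],[[0,0,-20],[0,0,0],1],[[0,0,-5],[0,0,0],1]]' && python3 -c "
from h import *
goto(.592,-.2433,.2,-.03)
snap('wrist','w8.png')"
```

```text
t: 21.08
tool_pos: [0.4613, 0.218, 0.0323]
tool_rot: [1.931, 2.478, 0.001]
contact_force: [0.8, -0.6, 0.1]
opening: 0.0285
grip_force: 34.6
t: 22.0
tool_pos: [0.4637, 0.2187, 0.2129]
tool_rot: [1.928, 2.473, 0.012]
contact_force: [0.7, -0.1, -0.4]
opening: 0.0857
grip_force: 0.0
turn [ 0.0092 -0.0017  0.2763]
shift mm [-457.9  142.1   12.9] t 22.0 pos [0.4637 0.2187 0.2129] F [ 0.7 -0.1 -0.4] op 0.0857 grip 0.0
```

View pics/w8.png

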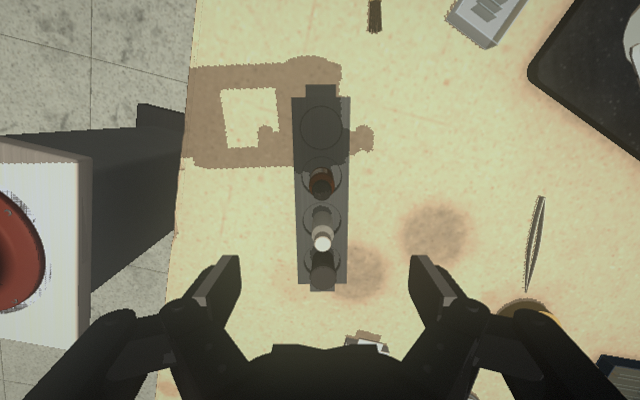

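Three stand in place: amber (321,181), vial (321,240), pot (321,270). The left-end well (321,127) is still free. Last is the white vial.

```bash
python3 -m pendant '[[[0,0,0],[0,0,0.092],1],[[0,0,0],[0,0,0.092],1],[[0,0,0],[0,0,0.0915],1],[[-38,12,0],[0,0,0],1],[[-38,12,0],[0,0,0],1],[[-38,12,0],[0,0,0],1],[[-38,12,0],[0,0,0],1],[[-38,12,0],[0,0,0],1],[[-38,12,0],[0,0,0],1],[[-38,12,0],[0,0,0],1],[[-38,12,0],[0,0,0],1],[[-38,12,0],[0,0,0],1]]' && python3 -m pendant '[[[-38,12,0],[0,0,0],1],[[-38,12,0],[0,0,0],1],[[-38,12,0],[0,0,0],1],[[0,0,0],[0,0,0],1],[[0,0,0],[0,0,0],1]]' && python3 -c "
from h import *
goto(.592,-.2435,.038,-.03)"
```

```text
t: 23.05
tool_pos: [0.5582, -0.1288, 0.2042]
tool_rot: [-2.251, -2.186, 0.003]
contact_force: [0.0, 1.6, 0.0]
opening: 0.085
grip_force: 0.0
t: 23.47
tool_pos: [0.5907, -0.2435, 0.2035]
tool_rot: [-2.253, -2.182, 0.002]
contact_force: [0.3, -0.1, 0.2]
opening: 0.0858
grip_force: 0.0
turn [-0.0045 -0.0026 -0.0022]
shift mm [  0.    1.3 165.5] t 23.47 pos [ 0.5907 -0.2435  0.2035] F [ 0.3 -0.1  0.2] op 0.0858 grip 0.0
```

```bash
python3 -m pendant '[[[-1,0,15],[0,0,0],1],[[0,0,30],[0,0,0],1],[[0,0,35],[0,0,0],1],[[0,0,35],[0,0,0],1],[[0,0,30],[0,0,0],1],[[0,0,13],[0,0,0],1],[[0,0,6],[0,0,0],1],[[0,0,0],[0,0,0],1],[[0,0,0],[0,0,0],1]]' && python3 -c "
from h import *
goto(.592,-.2435,.038,-.03)
snap('wrist','w9.png')"
```

```text
t: 24.22
tool_pos: [0.5927, -0.2431, 0.0445]
tool_rot: [2.251, 2.188, 0.001]
contact_force: [0.6, -0.2, 0.5]
opening: 0.0856
grip_force: 0.0
turn [0.0019 0.001  0.0015]
shift mm [-0.4 -0.7  6.5] t 24.22 pos [ 0.5927 -0.2431  0.0445] F [ 0.6 -0.2  0.5] op 0.0856 grip 0.0
```

View pics/w9.png

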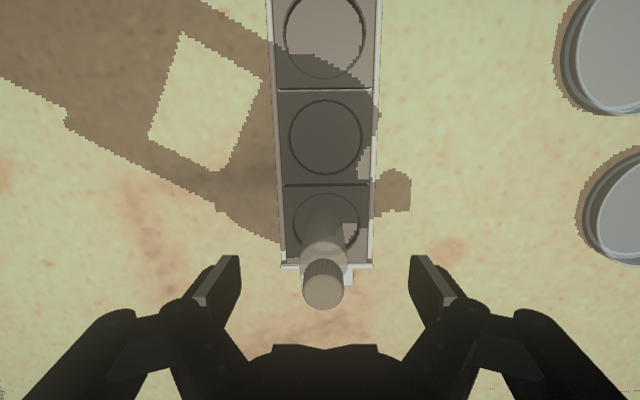

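The white vial (cap at 323,289) is centred between the fingers.

```bash
python3 -m pendant '[[[0,-0.3,5],[0,0,0],0.6],[[0,0,0],[0,0,0],0.4],[[0,0,0],[0,0,0],0.2],[[0,0,0],[0,0,0],0.1],[[0,0,0],[0,0,0],0.1],[[0,0,0],[0,0,0],0.1],[[0,0,0],[0,0,0],0.1],[[0,0,0],[0,0,0],0.1],[[0,0,0],[0,0,0],0.1]]' 30 && python3 -m pendant '[[[0,0,-5],[0,0,0],0.1],[[0,0,-15],[0,0,0],0.1],[[0,0,-25],[0,0,0],0.1],[[0,0,-32],[0,0,0],0.1],[[0,0,-32],[0,0,0],0.1],[[0,0,-32],[0,0,0],0.1],[[0,0,-25],[0,0,0],0.1],[[0,0,-10],[0,0,0],0.1],[[0,0,0],[0,0,0],0.1]]' && python3 -c "
from h import *
goto(.4470,.2763,.2,.247)"
```

```text
t: 25.02
tool_pos: [0.5919, -0.2434, 0.0387]
tool_rot: [2.253, 2.188, 0.0]
contact_force: [-0.2, 0.4, 2.0]
opening: 0.0259
grip_force: 29.7
t: 25.77
tool_pos: [0.5931, -0.244, 0.2189]
tool_rot: [2.249, 2.184, 0.003]
contact_force: [0.7, 0.8, -0.6]
opening: 0.026
grip_force: 29.5
turn [ 0.0059  0.0042 -0.2761]
shift mm [540.2 -14.5  18.9] t 25.77 pos [ 0.5931 -0.244   0.2189] F [ 0.7  0.8 -0.6] op 0.026 grip 29.5
```

```bash
python3 -m pendant '[[[0,0,0],[0,0,-0.092],0.1],[[0,0,0],[0,0,-0.092],0.1],[[0,0,0],[0,0,-0.091],0.1],[[38.5,-1,1],[0,0,0],0.1],[[38.5,-1,1],[0,0,0],0.1],[[38.5,-1,1],[0,0,0],0.1],[[38.5,-1,1],[0,0,0],0.1],[[38.5,-1,1],[0,0,0],0.1],[[38.5,-1,1],[0,0,0],0.1],[[38.5,-1,1],[0,0,0],0.1],[[38.5,-1,1],[0,0,0],0.1],[[38.5,-1,1],[0,0,0],0.1]]' && python3 -m pendant '[[[38.5,-1,1],[0,0,0],0.1],[[38.5,-1,1],[0,0,0],0.1],[[38.5,-1,1],[0,0,0],0.1],[[38.5,-1,1],[0,0,0],0.1],[[38.5,-1,1],[0,0,0],0.1],[[0,0,0],[0,0,0],0.1],[[0,0,0],[0,0,0],0.1]]' && python3 -c "
from h import *
goto(.4470,.2763,.0355,.247)"
```

```text
t: 26.77
tool_pos: [0.4962, 0.0923, 0.2023]
tool_rot: [-1.931, -2.474, 0.004]
contact_force: [0.5, 0.4, -1.3]
opening: 0.0257
grip_force: 29.6
t: 27.35
tool_pos: [0.4446, 0.2773, 0.1974]
tool_rot: [-1.926, -2.479, 0.006]
contact_force: [1.1, -0.4, -0.6]
opening: 0.026
grip_force: 29.6
turn [-0.0045  0.001   0.0028]
shift mm [ -1.6   2.  161.9] t 27.35 pos [0.4446 0.2773 0.1974] F [ 1.1 -0.4 -0.6] op 0.026 grip 29.6
```

```bash
python3 -m pendant '[[[-1,0.5,15],[0,0,0],0.1],[[0,0,30],[0,0,0],0.1],[[0,0,35],[0,0,0],0.1],[[0,0,32],[0,0,0],0.1],[[0,0,25],[0,0,0],0.1],[[0,0,12],[0,0,0],0.1],[[0,0,6],[0,0,0],0.1],[[0,0,0],[0,0,0],0.1],[[0,0,0],[0,0,0],0.1]]' && python3 -c "
from h import *
goto(.4470,.2763,.0355,.247)"
```

```text
t: 28.1
tool_pos: [0.4485, 0.2753, 0.0461]
tool_rot: [1.933, 2.476, 0.002]
contact_force: [-0.0, -0.4, -1.2]
opening: 0.026
grip_force: 29.6
turn [ 0.0014 -0.0002 -0.0019]
shift mm [ 1.3 -1.2 10.6] t 28.1 pos [0.4485 0.2753 0.0461] F [-0.  -0.4 -1.2] op 0.026 grip 29.6
```

```bash
python3 -m pendant '[[[1,-1,5],[0,0,0],0.1],[[0,0,3],[0,0,0],0.1],[[0,0,2.5],[0,0,0],0.1],[[0,0,0],[0,0,0],0.1]]' && python3 -m pendant '[[[0,0,0],[0,0,0],0.4],[[0,0,0],[0,0,0],0.6],[[0,0,0],[0,0,0],0.7],[[0,0,0],[0,0,0],0.8],[[0,0,-15],[0,0,0],1],[[0,0,-30],[0,0,0],1],[[0,0,-35],[0,0,0],1],[[0,0,-35],[0,0,0],1],[[0,0,-35],[0,0,0],1],[[0,0,-30],[0,0,0],1],[[0,0,-10],[0,0,0],1],[[0,0,0],[0,0,0],1]]' && python3 -c "
from h import *
goto(.4470,.2763,.2,.247)
a=snap('wrist')[1];b=snap('scene')[1][140:300,180:420]
cv2.imwrite('pics/w10.png',np.vstack([a[60:330,200:440],b]))"
```

```text
t: 28.43
tool_pos: [0.4465, 0.2763, 0.0348]
tool_rot: [1.932, 2.477, 0.001]
contact_force: [-0.3, -0.7, -0.3]
opening: 0.0261
grip_force: 29.7
t: 29.43
tool_pos: [0.4482, 0.277, 0.2288]
tool_rot: [1.93, 2.474, 0.01]
contact_force: [-0.1, 0.4, -0.0]
opening: 0.0851
grip_force: 0.0
turn [ 0.0073 -0.0013 -0.0012]
shift mm [-0.4 -1.3 28.8] t 29.43 pos [0.4482 0.277  0.2288] F [-0.1  0.4 -0. ] op 0.0851 grip 0.0
```

View pics/w10.png

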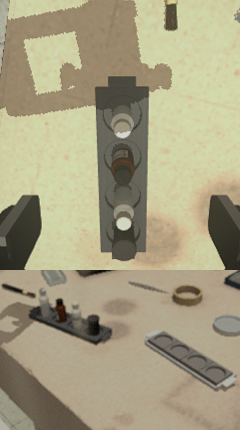

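All four stand upright in the new rack. From left to right they are the white vial, amber bottle, labelled vial and pot. The old rack is empty and the gripper is clear.

```bash
python3 -c "
from station import ctrl
print(ctrl.finish_job())"
```

```text
the job is handed in; nothing more can be done
None
```

The job is handed in: all four containers stand upright in the new rack in reverse order (left to right: white vial, amber bottle, labelled vial, black pot), and it took about 30 s of the 104 s allowed.

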